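# Fit the hold-down bar on the plate carrier

## Robot

A 6-joint arm with a two-finger parallel gripper is mounted at the origin on the work surface. World frame = base frame: x ahead of the robot, y to its left, z up, the work surface at z = 0. Lengths are in mm, angles in rad, forces in N, time in s.
With the tool pointing down it reaches from about 350 to 775 mm from the base axis. Payload 7.3 kg.
Tool frame: the origin (TCP) lies on the centre line of the jaws, within the pads' length; the fingertips stand 14 mm ahead of it and the grasp point (between the pads) lies 5 mm behind it; z points along the fingers, y is the line along which they close (so a half turn about z gives the same grasp; the last joint's range is limited). The gripper opens to 92 mm and grips with 3 to 60 N. Pads are 19 mm wide; open, the fingers measure 130 mm over their backs; the gripper's body (75 mm by 190 mm) begins 47 mm behind the grasp point.
Start: joints at [-1.409, 0.342, 1.524, -0, 1.275, -0.146], TCP at [159.078, -500.338, 240.741] pointing down, gripper open.
Joint ranges: [-2.53, 2.53], [-0.77, 2.02], [0.04, 2.7], [-1, 4.14], [0.28, 2.66], [-3.11, 3.11]. Speed limits (rad/s): [2.57, 2.57, 3.14, 3.14, 3.14, 3.14].

## Interface

Orientations are given as [roll, pitch, yaw] about the fixed x, y, z axes, in that order (R = Rz(yaw) Ry(pitch) Rx(roll)).
In Python, from plant import get_obs, capture, bot, spot_in, trace, pinpoint gives the robot as it stands.
- The arm moves only by the tool play_rows, never from a script. Its argument "rows" is a list of rows, each a list of 2 entries, a list of its own where there are three numbers: the shift along the world's x, y, z in units of 3 cm (1.0 is 3 cm), then the turn, a rotation vector about the world's x, y, z in units of 8 degrees (1.0 is 8 degrees). A call has 1 to 12 rows; each row shifts and turns the commanded pose from where the row before left it; what a row does not reach is not made up. A row lasts 1/8 s, in which the tool goes at most 62.5 mm and 10.7 degrees, less where a joint would pass 70% of its speed; a pose out of reach is approached as far as the arm can. A call with a number of a shift or a turn outside -1 to 1 is refused whole. A call with a gripper value outside its range is refused whole. "hand" is the opening, from -1 (shut) to 1 (fully open), set as the call begins (left out, the last holds). The fingers move at their own pace and stop on an object; the grip force is fixed at half the most. Time passes only in rows, so rows that do not move let the fingers close. It gives the time, the measured TCP pose, the force, the opening and the grip force at its end, in the units of the state.
- get_obs(): the state, without advancing time (a new reading comes with each control period).
- capture(name): name is "side" or "top" or "wrist"; returns a dict with "frame" (400x640x3 uint8, red, green, blue), "fov_y" (degrees; the focal length in pixels is half the picture's height over the tangent of half this angle, whatever the lens; pixels are square), "cx", "cy" (the principal point, pixels), "rvec" (rotation vector, rad) and "tvec" (3), from world to camera coordinates, as OpenCV has them; the wrist camera has in their place "hand_eye" (4x4, takes a point from camera to tool coordinates, whose origin is the TCP and whose axes are the flange's). Camera axes: x right, y down, z forward; pixel columns grow to the right and rows downward; lengths in mm; the calibration is good to about 2 mm. A picture is of the moment at which its call begins: read the wrist's pose just before it. There is no depth.
- bot.close_job(): hands the job in; it is judged then, once.
Trained networks look in the newest picture that a camera, given by its name, has taken for a name from the list of things; names that differ only in an ending like _2 or _b are one class to them, and where a whole thing is asked for, a point or a joint stands for the part that bears it (a point fixed in the world has none). Each returns a list of dicts, best first, with "p" (0 to 1); they miss things now and then, are a little off and sometimes report something else, mostly with a low value. They report only what shows in the picture. A call takes as long as a camera call. They do not tell look-alikes from the thing itself.
- spot_in(query, camera): "at" ([row, column] in pixels, amid what is visible of it).
- trace(query, camera): "mask" (400x640 bool, what is visible of it) and "at" ([row, column] in pixels, amid what is visible of it).
- pinpoint(query, camera): "at" ([row, column] in pixels: a listed point, or the origin of a listed thing).
The state is a dict: "time": time; "joint_positions": joint angles; "dq": joint speeds; "tau": joint torques, N m; "tool_pos": TCP position; "tcp_rot": TCP orientation; "contact_force": force on the tool from outside, world axes, zero at the start; "moment": the same for the moment, N m; "grip_width": finger opening in mm; "finger_force": force on a finger pad.
Only numpy, scipy, OpenCV 4.12 (cv2) and the standard library are available. Lean on these libraries where they do the work, as an engineer would, in place of code of your own. Each camera call takes 0.05 s, during which the arm holds its last target. There are 200 camera calls.

## Task

Lay the loose wooden bar across the plate carrier so that it bridges the stack of plates, resting fully down in the forks of both posts and sticking out about equally at both ends; lay it in place, do not drop it. Then, with the bar let go, swing the steel keeper all the way down over the bar's end so that it closes the fork. Leave the canister, the mill and the mug standing where they are.

Things in the scene. Friction and masses are not known exactly. Their poses are not given: they have to be found in the camera images.
- carrier: Dark wooden plate carrier, fixed: base 130 x 176 x 12 mm, a stack of white plates (120 mm across, top 62 mm up) between two posts. Origin: centre of the base's underside; y runs from post to post, z up. Posts at y = +75 and -75 mm, 14 mm thick (y), 58 mm wide (x), 94 mm tall, each with a fork (open notch) in its top. Only the +y post carries the steel keeper.
- fork_keeper (a point): Centre of the notch floor of the post with the keeper: carrier x = 0, y = +75, z = 70 mm; axes as the carrier's. Notch open upward, 34 mm wide (along x), 24 mm deep, a 12 mm wide prong on each side.
- fork_plain (a point): Centre of the notch floor of the other post: carrier x = 0, y = -75, z = 70 mm; same notch.
- bar: Loose dark wooden bar, 200 x 20 x 20 mm, about 100 g, lying on the worktop. Origin at its middle (10 mm from each face), x along its length; both ends and all four long faces are alike. Laid in the forks, its middle is 80 mm above the worktop and it sticks out 18 mm beyond each post.
- keeper (a joint): Keeper hinge, rad. 0: closed, strap lying level along carrier -x on top of both prongs, across the notch. Grows as the free end swings up and back; 1.57 upright, at most 1.9. Starts open (1.5 to 1.75) and stays where it is left; about 1 N at the free end moves it.
- keeper_hinge (a point): Axis of the keeper's hinge, on the carrier's +x side of the post: carrier x = 37, y = 75, z = 98 mm; the axis runs along carrier y. The point's axes are the carrier's.
- keeper_tip (a point): Free end of the keeper, a steel strap 13 mm wide and 5 mm thick with a 10 mm rolled end 18 mm wide; 68 mm from the hinge axis.
- canister: Grey-blue storage canister, 100 mm across, 128 mm tall, loose. Origin: centre of its underside. Leave alone.
- mill: Small glass pepper mill with a grey cap, 44 mm across, 110 mm tall, loose. Origin: centre of its underside. Leave alone.
- mug: White mug, 80 mm across, 90 mm tall, handle at its +y, loose. Origin: centre of its underside. Leave alone.
Not all that is in view belongs to the job. Leave any purple or turquoise look-alike of the carrier alone.

How it is judged (in metres and radians):
On the way, in this order (a step that is already met when the one before it is completed fails the run):
1. the bar rests in both forks, let go, while the keeper is still open (more than 1 rad) (x of bar in the frame of carrier between -0.012 and 0.012 m and y of bar in the frame of carrier between -0.013 and 0.013 m and z of bar in the frame of carrier between 0.076 and 0.084 m and angle between the x axis of bar and the y axis of carrier, either way round below 0.12 rad and linear speed of bar below 0.02 m/s and contact force between the fingers and bar below 0.1 N and value of joint keeper above 1 rad), for 0.2 s.
2. the keeper is swung shut over the bar (x of bar in the frame of carrier between -0.012 and 0.012 m and y of bar in the frame of carrier between -0.013 and 0.013 m and z of bar in the frame of carrier between 0.076 and 0.084 m and angle between the x axis of bar and the y axis of carrier, either way round below 0.12 rad and value of joint keeper below 0.1 rad), for 0.2 s.
At the end, for the whole second after the job is handed in: Bar released, at rest in both forks: middle within 12 mm (carrier x) and 13 mm (y) of midway between the posts, 76 to 84 mm up, aligned with carrier y within 0.12 rad; keeper below 0.1 rad; canister, mill and mug within 30 mm of their starts, tilted under 0.35 rad (all of step 2 and linear speed of bar below 0.02 m/s and contact force between the fingers and bar below 0.1 N and not (distance of canister from where it was at the start of the episode above 0.03 m or angle between canister's own z axis and vertical above 0.35 rad) and not (distance of mill from where it was at the start of the episode above 0.03 m or angle between mill's own z axis and vertical above 0.35 rad) and not (distance of mug from where it was at the start of the episode above 0.03 m or angle between mug's own z axis and vertical above 0.35 rad)); the robot touches nothing.
It fails at once if the canister is pushed more than 30 mm or tipped more than 0.35 rad (distance of canister from where it was at the start of the episode above 0.03 m or angle between canister's own z axis and vertical above 0.35 rad).
It fails at once if the mill is pushed more than 30 mm or tipped more than 0.35 rad (distance of mill from where it was at the start of the episode above 0.03 m or angle between mill's own z axis and vertical above 0.35 rad).
It fails at once if the mug is pushed more than 30 mm or tipped more than 0.35 rad (distance of mug from where it was at the start of the episode above 0.03 m or angle between mug's own z axis and vertical above 0.35 rad).
It fails at once if the bar is dropped (falls free faster than 0.7 m/s, some 25 mm) (contact force between the fingers and bar below 0.05 N and linear speed of bar above 0.7 m/s).
It also fails if it takes over 48 s, if anything falls off the work surface, if the arm or the gripper's body presses on something with over 40 N, if the wrist force passes 120 N, or if a joint passes its speed limit or range.

## Working session

There is one attempt and no reset: what is moved stays moved. The work goes in short steps, Python scripts to look and compute and a tool call to move; the robot and the scene stay as the last step left them, time stands still between calls to the robot, and variables do not carry over. Pictures are saved under pics/ and viewed, at most 10 in all, crops included, and the job is handed in when it is done.

Besides the shell and the picture viewer there is one more tool, called after "Emit:" by a JSON object that holds its "fn" and its "kwargs". play_rows: Moves the arm, as the interface text tells. Shifts and turns lie within -1 to 1; 1 stands for 3 cm of shift or 8 degrees of turn. Its arguments: {"type":"object","properties":{"rows":{"type":"array"},"hand":{"type":"number"}},"required":["rows"]}

```bash
mkdir -p pics; cat > h.py <<'E'
import numpy as np, cv2
from plant import get_obs, capture, bot, spot_in, trace, pinpoint
from scipy.spatial.transform import Rotation as R
def K(c):
    f=200/np.tan(np.radians(c['fov_y'])/2); return np.array([[f,0,c['cx']],[0,f,c['cy']],[0,0,1]])
def pose(c,obs=None):
    if 'rvec' in c: 
        Rm=cv2.Rodrigues(np.array(c['rvec'],float))[0]; t=np.array(c['tvec'],float).ravel()
    else:
        T=np.eye(4); T[:3,:3]=R.from_euler('xyz',obs['tcp_rot']).as_matrix(); T[:3,3]=obs['tool_pos']
        T=np.linalg.inv(T@np.array(c['hand_eye'])); Rm,t=T[:3,:3],T[:3,3]
    return Rm,t
def ray(c,at,obs=None):
    Rm,t=pose(c,obs); d=Rm.T@np.linalg.inv(K(c))@np.array([at[1],at[0],1.]); return -Rm.T@t,d
def onz(c,at,z,obs=None):
    o,d=ray(c,at,obs); return o+d*(z-o[2])/d[2]
def proj(c,p,obs=None):
    Rm,t=pose(c,obs); q=K(c)@(Rm@np.array(p,float)+t); return q[:2]/q[2]
def tri(rs):
    A=0;b=0
    for o,d in rs:
        d=d/np.linalg.norm(d);P=np.eye(3)-np.outer(d,d);A=A+P;b=b+P@o
    return np.linalg.solve(A,b)
E
cat > a.py <<'E'
from h import *
import pickle
o=get_obs();print(o)
C={}
for n in('top','side'):
    c=C[n]=capture(n)
    for q in('fork_keeper','fork_plain','bar','keeper_hinge','keeper_tip','carrier','canister','mill','mug'):
        print(n,q,[(np.round(r['at'],1).tolist(),round(r['p'],2)) for r in pinpoint(q,n)][:4])
pickle.dump((o,C),open('c.pkl','wb'))
cv2.imwrite('pics/1.png',C['top']['frame'][:,:,::-1]);cv2.imwrite('pics/2.png',C['side']['frame'][:,:,::-1])
E
python3 a.py
```

```text
{'time': 0.0, 'joint_positions': array([-1.40900272e+00,  3.42716123e-01,  1.52501443e+00, -7.03270678e-06,
        1.27540045e+00, -1.45998578e-01]), 'dq': array([-1.73831120e-05, -1.44867674e-03,  1.29204232e-03, -3.41923218e-06,
        1.36309890e-04, -6.47059783e-04]), 'tau': array([ 6.37539506e-05, -4.31239700e+01, -2.44218099e+01,  7.16726203e-02,
        5.60436677e-02, -1.22687366e-04]), 'tool_pos': array([ 159.00865932, -499.93616928,  240.04927723]), 'tcp_rot': array([-3.14006969e+00, -2.17145905e-04,  3.07794075e-01]), 'contact_force': array([ 0.57217031, -0.9027661 , -0.26390003]), 'moment': array([-0.03670669, -0.00807284, -0.01454589]), 'finger_force': 0.0, 'grip_width': 91.48606055224367}
top fork_keeper [([277.1, 357.4], 0.9), ([199.3, 345.3], 0.87), ([250.9, 446.7], 0.84), ([128.9, 374.7], 0.73)]
top fork_plain [([236.0, 219.0], 0.93), ([269.9, 409.1], 0.92), ([185.8, 396.3], 0.79), ([224.5, 487.4], 0.78)]
top bar [([216.3, 259.1], 0.74), ([186.9, 394.9], 0.51)]
top keeper_hinge [([188.5, 347.3], 0.94), ([249.2, 162.9], 0.85), ([241.5, 445.6], 0.66), ([116.2, 366.6]
[... 408 characters left out ...]
09.6], 0.84), ([337.3, 300.4], 0.83), ([198.5, 419.3], 0.81), ([140.7, 439.0], 0.76)]
side fork_plain [([170.8, 433.4], 0.97), ([278.7, 306.4], 0.97), ([137.9, 367.7], 0.96), ([102.9, 315.2], 0.75)]
side bar [([248.4, 314.5], 0.94), ([187.9, 253.5], 0.63)]
side keeper_hinge [([164.6, 336.3], 0.9), ([329.6, 282.3], 0.64), ([123.3, 301.1], 0.6), ([132.7, 428.2], 0.57)]
side keeper_tip [([330.5, 310.2], 0.68), ([134.4, 451.0], 0.43), ([186.3, 259.9], 0.43), ([126.0, 320.8], 0.39)]
side carrier [([200.5, 425.7], 0.96), ([168.1, 357.8], 0.95), ([139.9, 435.4], 0.77), ([319.9, 300.3], 0.73)]
side canister [([296.1, 202.6], 0.68)]
side mill [([187.5, 255.4], 0.57)]
side mug [([124.1, 376.6], 0.64)]
```

View pics/1.png

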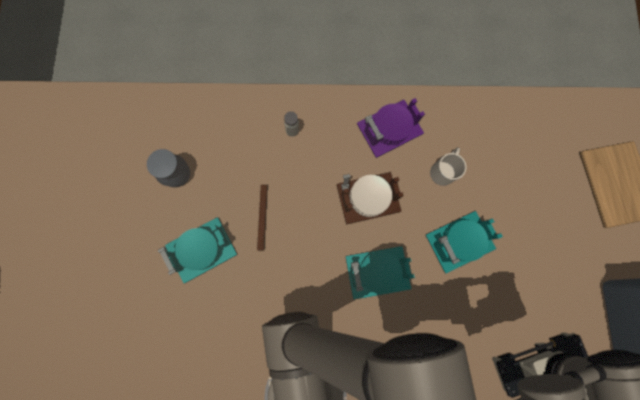

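View pics/2.png

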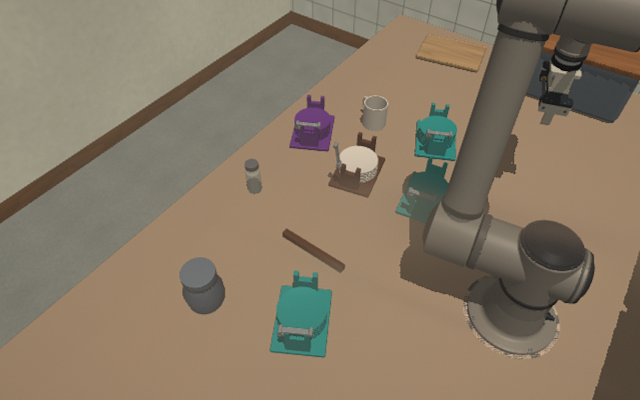

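The dark brown carrier with white plates is at top (197,370) and side (168,358). The four look-alikes are purple (top 128,390) and turquoise (250,200; 270,378; 241,460), so brown with white plates is the match. The bar is at top (216,262), canister (168,168), mill (124,291), mug (168,449). I'll confirm with a crop and measure.

```bash
cat > b.py <<'E'
from h import *
import pickle
o,C=pickle.load(open('c.pkl','rb')); t,s=C['top'],C['side']
P=dict(fork_keeper=((199.3,345.3),(None)),)
def two(n,a,b,z):
    print(n,'tri',np.round(tri([ray(t,a),ray(s,b)])),'top@z',np.round(onz(t,a,z)),'side@z',np.round(onz(s,b,z)))
# unlisted side fork_keeper of brown carrier: print everything
for q in('fork_keeper','fork_plain','keeper_hinge','keeper_tip','bar'):
  for n in('top','side'):
    print(n,q,[(np.round(r['at'],1).tolist(),round(r['p'],2)) for r in pinpoint(q,n) if 300<r['at'][1]<420 and 120<r['at'][0]<215])
two('carrier',(200,367.4),(168.1,357.8),0)
two('plain',(185.8,396.3),(137.9,367.7),70)
two('hinge',(188.5,347.3),(164.6,336.3),98)
two('bar',(216.3,262),(248.4,314.5),10)
two('can',(170.5,177.4),(296.1,202.6),0)
two('mill',(128.8,291.8),(187.5,255.4),0)
two('mug',(173.1,443.1),(124.1,376.6),0)
print('fk top',onz(t,(199.3,345.3),70))
for n,c in C.items():
    for r in trace('bar',n):
        m=r['mask'].astype(np.uint8); (x,y),wh,a=cv2.minAreaRect(np.argwhere(m)[:,::-1].astype(np.float32))
        print(n,r['p'],r['at'],m.sum(),(x,y),wh,a)
        b=cv2.boxPoints(((x,y),wh,a)); print([np.round(onz(c,(p[1],p[0]),20 if n=='top' else 10)).tolist() for p in b])
a=cv2.resize(t['frame'][155:265,240:420],None,fx=4,fy=4,interpolation=2)
cv2.imwrite('pics/3.png',a[:,:,::-1])
E
python3 b.py
```

```text
top fork_keeper [([199.3, 345.3], 0.87), ([128.9, 374.7], 0.73)]
side fork_keeper [([131.1, 309.6], 0.84), ([198.5, 419.3], 0.81), ([171.2, 348.0], 0.66)]
top fork_plain [([185.8, 396.3], 0.79)]
side fork_plain [([137.9, 367.7], 0.96)]
top keeper_hinge [([188.5, 347.3], 0.94)]
side keeper_hinge [([164.6, 336.3], 0.9), ([123.3, 301.1], 0.6), ([189.5, 410.4], 0.56)]
top keeper_tip [([140.1, 378.9], 0.68), ([177.2, 345.4], 0.59)]
side keeper_tip [([126.0, 320.8], 0.39), ([144.1, 336.7], 0.38)]
top bar [([186.9, 394.9], 0.51)]
side bar []
carrier tri [ 563. -182.   31.] top@z [ 566. -188.    0.] side@z [ 581. -208.    0.]
plain tri [ 589. -260.   86.] top@z [ 596. -263.   70.] side@z [ 594. -278.   70.]
hinge tri [ 593. -114.   82.] top@z [ 582. -115.   98.] side@z [593. -98.  98.]
bar tri [509. 133.  17.] top@z [513. 135.  10.] side@z [509. 128.  10.]
can tri [659. 404.  -4.] top@z [657. 402.   0.] side@z [658. 406.   0.]
mill tri [790.  47.   5.] top@z [795.  48.   0.] side@z [791.  43.   0.]
mug tri [ 650. -432.   -7.] top@z [ 653. -428.    0.] side@z [ 642. -426.    0.]
fk top [ 555.61499758 -112.12058959   70.        ]
top 0.92 [213.4, 261.6] 584 (262.5591735839844, 216.47454833984375) (10.040993690490723, 67.34953308105469) 3.301866054534912
[[412.0, 151.0, 20.0], [615.0, 144.0, 20.0], [613.0, 114.0, 20.0], [410.0, 121.0, 20.0]]
side 0.97 [249.2, 315.3] 638 (313.3816833496094, 249.88592529296875) (70.49068450927734, 10.283238410949707) 31.865978240966797
[[610.0, 148.0, 10.0], [617.0, 115.0, 10.0], [411.0, 121.0, 10.0], [408.0, 152.0, 10.0]]
```

View pics/3.png

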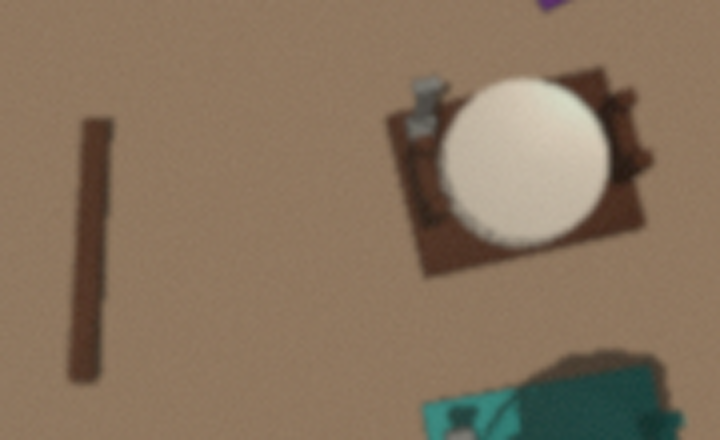

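The crop confirms it: brown carrier with white plates, keeper (grey) on the left post and upright, and the bar at left. I'll look closer with the wrist camera over the carrier.

Emit:
{"fn": "play_rows", "kwargs": {"rows": [[[0.7,0.5,0.25],[0,0,0.6]],[[0.7,0.5,0.25],[0,0,0.6]],[[0.7,0.5,0.25],[0,0,0.6]],[[0.7,0.5,0.25],[0,0,0.6]],[[0.7,0.5,0.25],[0,0,0.6]],[[0.7,0.5,0.25],[0,0,0.6]],[[0.7,0.5,0.25],[0,0,0.6]],[[0.7,0.5,0.25],[0,0,0.6]],[[0.7,0.5,0],[0,0,0.6]],[[0.7,0.5,0],[0,0,0.6]],[[0.7,0.5,0],[0,0,0.6]],[[0.7,0.5,0],[0,0,0.6]]]}}

```text
time: 3.1
tool_pos: [411.7, -319.8, 300.8]
tcp_rot: [3.141, 0.0, 1.316]
contact_force: [-0.0, 0.4, -0.0]
grip_width: 91.8
finger_force: 0.0
```

Emit:
{"fn": "play_rows", "kwargs": {"rows": [[[0.8,0.6,0],[0,0,0.6]],[[0.8,0.6,0],[0,0,0.6]],[[0.8,0.6,0],[0,0,0.6]],[[0.8,0.6,0],[0,0,0.6]],[[0.8,0.6,0],[0,0,0.6]],[[0.8,0.6,0],[0,0,0.6]],[[0,0,0],[0,0,0]]]}}

```text
time: 3.98
tool_pos: [556.1, -211.1, 300.2]
tcp_rot: [-3.142, -0.0, 1.818]
contact_force: [0.3, -0.1, 1.2]
grip_width: 92.3
finger_force: 0.0
```

```bash
cat > w.py <<'E'
from h import *
import pickle,sys
o=get_obs();c=capture('wrist');print(np.round(o['tool_pos']),np.round(o['tcp_rot'],3))
Z=dict(fork_keeper=70,fork_plain=70,bar=10,keeper_hinge=98,keeper_tip=166,carrier=0)
for q in Z:
    print(q,[(np.round(r['at'],1).tolist(),round(r['p'],2),np.round(onz(c,r['at'],Z[q],o),1)[:2].tolist()) for r in pinpoint(q,'wrist')][:3])
pickle.dump((o,c),open('w%s.pkl'%sys.argv[1],'wb'))
cv2.imwrite('pics/w%s.png'%sys.argv[1],c['frame'][:,:,::-1])
E
python3 w.py 1
```

```text
[ 556. -211.  300.] [-3.142 -0.     1.818]
fork_keeper [([287.6, 159.9], 0.9, [405.9, -403.0]), ([81.8, 336.2], 0.87, [552.4, -120.0]), ([202.0, 500.6], 0.77, [765.8, -198.7])]
fork_plain [([188.2, 130.3], 0.98, [359.0, -285.3]), ([223.0, 335.0], 0.72, [591.2, -269.1])]
bar []
keeper_hinge [([82.7, 382.0], 0.89, [593.4, -111.2]), ([46.3, 141.8], 0.86, [369.9, -135.2]), ([200.8, 546.8], 0.58, [795.0, -180.8])]
keeper_tip [([214.4, 483.1], 0.9, [697.2, -196.3]), ([74.1, 408.5], 0.59, [600.0, -105.1]), ([39.0, 63.0], 0.59, [346.1, -144.4])]
carrier [([118.1, 156.6], 0.89, [349.0, -213.9]), ([144.6, 334.6], 0.62, [573.0, -191.1]), ([233.9, 476.6], 0.59, [794.5, -261.7])]
```

View pics/w1.png

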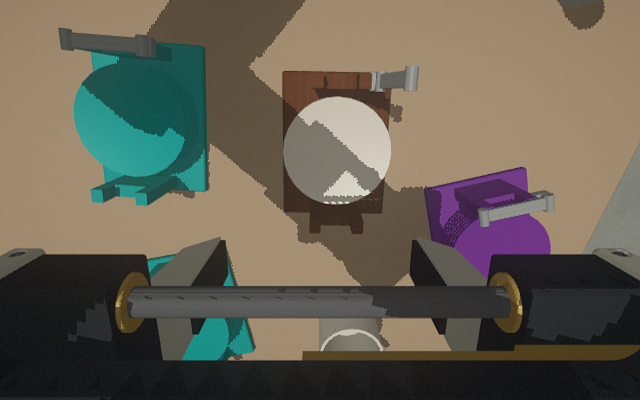

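The wrist view shows the brown carrier with its forks near (82,336) and (223,335), the keeper at (77,410), and clear of look-alikes. Next a joint fit of the carrier pose across the three cameras.

```bash
cat > fit.py <<'E'
from h import *
import pickle
from scipy.optimize import least_squares
o,C=pickle.load(open('c.pkl','rb')); ow,w=pickle.load(open('w1.pkl','rb')); t,s=C['top'],C['side']
# carrier pts : obs
L=[(w,ow,(0,75,70),(81.8,336.2)),(w,ow,(0,-75,70),(223,335)),(w,ow,(37,75,98),(82.7,382)),
(w,ow,(-65,88,12),(71,283)),(w,ow,(-65,-88,12),(211.5,283.5)),(w,ow,(65,-88,12),(213,383)),
(t,None,(0,75,70),(199.3,345.3)),(t,None,(0,-75,70),(185.8,396.3)),(t,None,(37,75,98),(188.5,347.3)),
(t,None,(65,88,12),(155+117/4,240+388/4)),(t,None,(-65,88,12),(155+277/4,240+427/4)),(t,None,(-65,-88,12),(155+225/4,240+643/4)),(t,None,(65,-88,12),(155+68/4,240+603/4)),
(s,None,(0,75,70),(171.2,348)),(s,None,(0,-75,70),(137.9,367.7)),(s,None,(37,75,98),(164.6,336.3))]
def W(x,p): return np.r_[R.from_euler('z',x[2]).as_matrix()[:2,:2]@np.array(p[:2])+x[:2],p[2]]
def f(x,L=L): return np.concatenate([(proj(c,W(x,p),ob)-np.array(a)[::-1])/(1 if c is w else .6) for c,ob,p,a in L])
r=least_squares(f,[576,-188,.26],loss='soft_l1');print('all',r.x)
print(np.round(f(r.x).reshape(-1,2),1).tolist())
for c in(w,t,s):
    l=[q for q in L if q[0] is c]; print(least_squares(lambda x:f(x,l),[576,-188,.26],loss='soft_l1').x)
for th in(1.5,1.6,1.7): print(th,proj(w,W(r.x,(37-68*np.cos(th),75,98+68*np.sin(th))),ow)[::-1])
E
python3 fit.py
```

```text
all [ 5.73301325e+02 -1.91899551e+02  2.30331123e-01]
[[3.9, -0.2], [0.3, -3.5], [-1.0, -1.2], [-1.0, -0.6], [0.1, 1.1], [-0.7, 1.3], [3.9, -0.3], [1.5, 3.3], [-3.0, -5.9], [-0.9, -2.0], [-0.2, -0.4], [3.0, -0.4], [1.1, -2.2], [3.8, 1.9], [-2.1, 4.3], [4.2, -4.0]]
[ 5.73690748e+02 -1.92332990e+02  2.27990786e-01]
[ 5.71696919e+02 -1.90411057e+02  2.39213962e-01]
[ 5.76292712e+02 -1.92557512e+02  1.61369379e-01]
1.5 [ 78.57772608 390.05674596]
1.6 [ 78.74378119 399.04356873]
1.7 [ 78.94355855 407.79075563]
```

Emit:
{"fn": "play_rows", "kwargs": {"rows": [[[0.05,0.95,0],[0,0,0.77]],[[0.05,0.95,0],[0,0,0.77]],[[0.05,0.95,0],[0,0,0.77]],[[0.05,0.95,0],[0,0,0.77]],[[0.05,0.95,0],[0,0,0.77]],[[0.05,0.95,0],[0,0,0.77]],[[0.05,0.95,0],[0,0,0.77]],[[0.05,0.95,0],[0,0,0.77]],[[0.05,0.95,0],[0,0,0.77]],[[0.05,0.95,0],[0,0,0.77]],[[0.05,0.95,0],[0,0,0.77]],[[0.05,0.95,0],[0,0,0.77]]]}}

```text
time: 5.82
tool_pos: [573.0, 130.0, 300.9]
tcp_rot: [3.142, 0.0, 3.108]
contact_force: [-0.1, 0.7, -0.7]
grip_width: 91.6
finger_force: 0.0
```

Emit:
{"fn": "play_rows", "kwargs": {"rows": [[[0,0,0],[0,0,0]]]}}

```text
time: 5.95
tool_pos: [572.9, 130.8, 300.8]
tcp_rot: [3.141, 0.0, 3.108]
contact_force: [0.2, 0.6, 0.1]
grip_width: 91.5
finger_force: 0.0
```

```bash
python3 w.py 2|head -1; cat >bar.py <<'E'
from h import *
import pickle
o,c=pickle.load(open('w2.pkl','rb'))
for r in trace('bar','wrist')+pinpoint('bar','wrist'):
    print(r['p'],r['at'],np.round(onz(c,r['at'],20,o),1))
    if 'mask' not in r: continue
    m=r['mask'].astype(np.uint8); q=cv2.minAreaRect(np.argwhere(m)[:,::-1].astype(np.float32)); print(q)
    P=np.array([onz(c,(p[1],p[0]),20,o)[:2] for p in cv2.boxPoints(q)]); print(np.round(P,1).tolist(),P.mean(0))
    e=[P[1]-P[0],P[2]-P[1]];e=max(e,key=np.linalg.norm); print(np.linalg.norm(e),np.arctan2(e[1],e[0]))
E
python3 bar.py
```

```text
[573. 131. 301.] [3.141 0.    3.108]
0.95 [97.0, 318.2] [499.7 133.2  20. ]
((319.4999694824219, 100.99998474121094), (18.999996185302734, 175.99996948242188), 0.0)
[[611.3, 119.1], [410.8, 127.1], [411.5, 147.9], [612.1, 143.1]] [511.41666982 134.30373908]
200.62389436120682 3.1017012535004875
0.94 [101.8, 318.2] [505.2 133.   20. ]
```

View pics/w2.png

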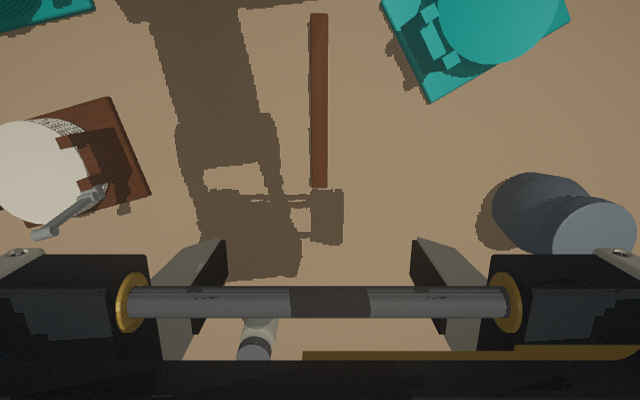

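```bash
python3 - <<'E'
from h import *
import pickle
o,c=pickle.load(open('w2.pkl','rb'))
for p,z in [((103,430),12),((66,450),94),((12,432),94),((55,432),94),((103,430),0),((0,380),0),((60,420),40)]: print(p,z,np.round(onz(c,p,z,o)))
E
```

```text
(103, 430) 12 [511. 267.  12.]
(66, 450) 94 [475. 259.  94.]
(12, 432) 94 [428. 239.  94.]
(55, 432) 94 [465. 241.  94.]
(103, 430) 0 [512. 271.   0.]
(0, 380) 0 [396. 207.   0.]
(60, 420) 40 [465. 245.  40.]
```

Emit:
{"fn": "play_rows", "kwargs": {"rows": [[[-0.5,0.03,-0.7],[0,0,0]],[[-0.5,0.03,-0.9],[0,0,0]],[[-0.5,0.03,-0.9],[0,0,0]],[[-0.55,0,-0.9],[0,0,0]],[[0,0,-0.9],[0,0,0]],[[0,0,-0.9],[0,0,0]],[[0,0,-0.9],[0,0,0]],[[0,0,-0.9],[0,0,0]],[[0,0,-0.9],[0,0,0]],[[0,0,-0.7],[0,0,0]],[[0,0,-0.4],[0,0,0]],[[0,0,0],[0,0,0]]]}}

```text
time: 7.9
tool_pos: [511.3, 132.2, 30.3]
tcp_rot: [-3.142, -0.001, 3.106]
contact_force: [-0.6, 0.0, 0.1]
grip_width: 92.0
finger_force: 0.0
```

Emit:
{"fn": "play_rows", "kwargs": {"rows": [[[0,0.04,-0.3],[0,0,0]],[[0,0,-0.15],[0,0,0]],[[0,0,0],[0,0,0]]]}}

```text
time: 8.28
tool_pos: [511.5, 133.6, 17.1]
tcp_rot: [3.142, -0.0, 3.106]
contact_force: [-0.9, -0.1, -0.7]
grip_width: 91.7
finger_force: 0.0
```

Emit:
{"fn": "play_rows", "kwargs": {"rows": [[[0,0,0],[0,0,0]],[[0,0,0],[0,0,0]],[[0,0,0],[0,0,0]],[[0,0,0],[0,0,0]],[[0,0,0],[0,0,0]],[[0,0,0],[0,0,0]]], "hand": -1}}

```text
time: 9.02
tool_pos: [511.6, 133.6, 17.2]
tcp_rot: [3.142, -0.0, 3.106]
contact_force: [0.2, -0.4, -0.3]
grip_width: 36.5
finger_force: 0.0
```

Emit:
{"fn": "play_rows", "kwargs": {"rows": [[[0,0,0],[0,0,0]],[[0,0,0],[0,0,0]],[[0,0,0],[0,0,0]],[[0,0,0],[0,0,0]]]}}

```text
time: 9.52
tool_pos: [511.6, 133.6, 17.3]
tcp_rot: [3.141, 0.0, 3.106]
contact_force: [0.4, -0.2, -0.4]
grip_width: 20.2
finger_force: 30.0
```

Emit:
{"fn": "play_rows", "kwargs": {"rows": [[[0,0,0.4],[0,0,0]],[[0,0,0.8],[0,0,0]],[[0,0,1],[0,0,0]],[[0,0,1],[0,0,0]],[[0,0,1],[0,0,0]],[[0,0,1],[0,0,0]],[[0,0,1],[0,0,0]],[[0,0,0.8],[0,0,0]],[[0,-0.3,0],[0,0,0]],[[0,-0.6,0],[0,0,0]]]}}

```text
time: 10.78
tool_pos: [510.9, 105.9, 226.4]
tcp_rot: [-3.141, -0.001, 3.107]
contact_force: [-0.0, 0.2, -1.1]
grip_width: 20.0
finger_force: 30.0
```

Emit:
{"fn": "play_rows", "kwargs": {"rows": [[[0.17,-0.85,0],[0,0,-0.75]],[[0.17,-0.85,0],[0,0,-0.75]],[[0.17,-0.85,0],[0,0,-0.78]],[[0.17,-0.85,0],[0,0,-0.78]],[[0.17,-0.85,0],[0,0,-0.78]],[[0.17,-0.85,0],[0,0,-0.78]],[[0.17,-0.85,0],[0,0,-0.78]],[[0.17,-0.85,0],[0,0,-0.78]],[[0.17,-0.85,0],[0,0,-0.78]],[[0.17,-0.85,0],[0,0,-0.78]],[[0.17,-0.85,0],[0,0,-0.78]],[[0.17,-0.6,0],[0,0,-0.78]]]}}

```text
time: 12.28
tool_pos: [571.5, -194.2, 225.4]
tcp_rot: [-3.139, -0.002, 1.802]
contact_force: [0.2, -0.1, -1.5]
grip_width: 19.7
finger_force: 30.0
```

Emit:
{"fn": "play_rows", "kwargs": {"rows": [[[0,0,0],[0,0,0]],[[0,0,0],[0,0,0]]]}}

```text
time: 12.52
tool_pos: [571.9, -191.7, 226.3]
tcp_rot: [-3.14, -0.002, 1.809]
contact_force: [-0.2, 0.2, -1.0]
grip_width: 19.9
finger_force: 30.0
```

```bash
python3 w.py 3; python3 - <<'E'
from h import *
import pickle
s=capture('side');t=capture('top');pickle.dump((get_obs(),{'side':s,'top':t}),open('c3.pkl','wb'))
w=cv2.imread('pics/w3.png')
a=s['frame'][60:210,260:460,::-1];a=cv2.resize(a,None,fx=3,fy=3,interpolation=2)
b=cv2.resize(w,(0,0),fx=.9375,fy=.9375)
b=w[0:260,140:540]
b=cv2.resize(b,(600,390));cv2.imwrite('pics/4.png',b);cv2.imwrite('pics/5.png',a)
E
```

```text
[ 572. -192.  226.] [-3.140e+00 -2.000e-03  1.809e+00]
fork_keeper [([237.9, 516.5], 0.95, [764.3, -197.5]), ([59.3, 44.6], 0.78, [332.8, -142.6]), ([341.3, 112.3], 0.61, [405.1, -404.3])]
fork_plain [([369.8, 528.3], 0.74, [836.4, -335.6]), ([226.6, 69.6], 0.6, [357.7, -285.3])]
bar [([262.3, 316.0], 0.59, [595.0, -296.7])]
keeper_hinge [([100.5, 369.3], 0.92, [592.3, -111.6]), ([243.9, 576.0], 0.79, [796.1, -183.0]), ([355.4, 135.3], 0.65, [441.3, -388.4])]
keeper_tip [([97.3, 402.2], 0.86, [600.4, -106.5]), ([363.0, 70.0], 0.77, [424.4, -338.3]), ([256.9, 495.8], 0.72, [689.5, -187.0])]
carrier [([138.7, 108.6], 0.79, [348.6, -213.2]), ([354.7, 337.8], 0.69, [654.3, -423.0]), ([270.5, 487.2], 0.56, [796.0, -263.9])]
```

View pics/4.png

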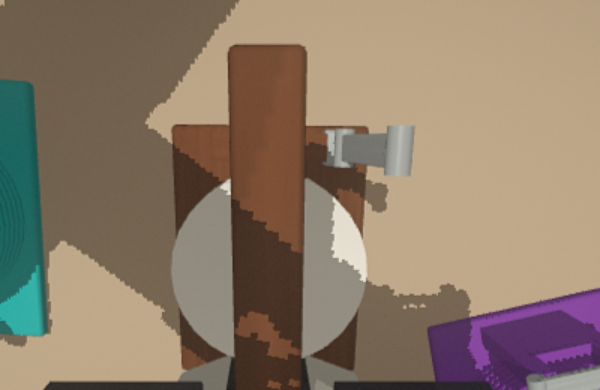

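The bar is held squarely over the carrier, its far end at wrist (30,318), centred in image over the keeper post. Check the end position against the hold.

```bash
python3 - <<'E'
from h import *
import pickle
o,c=pickle.load(open('w3.pkl','rb'))
Rm=R.from_euler('xyz',o['tcp_rot']).as_matrix()
for p in[(30,318),(30,293),(30,344)]:
    q=onz(c,p,o['tool_pos'][2]-7+10,o); print(np.round((q-o['tool_pos'])@Rm,1))
yaw=.232;cp=np.array([573.3,-191.9]);
print((cp-o['tool_pos'][:2])/30, o['tcp_rot'][2]-yaw-np.pi/2)
E
```

```text
[100.7   0.3  -2.8]
[100.7  -9.   -2.8]
[100.7   9.9  -2.9]
[ 0.04537738 -0.00521619] 0.006258744019655982
```

Emit:
{"fn": "play_rows", "kwargs": {"rows": [[[0.04,0,-0.4],[0,0,-0.04]],[[0,0,-0.7],[0,0,0]],[[0,0,-0.7],[0,0,0]],[[0,0,-0.7],[0,0,0]],[[0,0,-0.7],[0,0,0]],[[0,0,-0.4],[0,0,0]],[[0,0,-0.3],[0,0,0]],[[0,0,0],[0,0,0]]]}}

```text
time: 13.98
tool_pos: [573.8, -191.9, 109.8]
tcp_rot: [-3.141, -0.001, 1.802]
contact_force: [-0.1, 0.7, -1.2]
grip_width: 19.7
finger_force: 30.0
```

Emit:
{"fn": "play_rows", "kwargs": {"rows": [[[0,0,-0.2],[0,0,0]],[[0,0,-0.2],[0,0,0]],[[0,0,-0.15],[0,0,0]],[[0,0,-0.1],[0,0,0]],[[0,0,0],[0,0,0]],[[0,0,0],[0,0,0]]]}}

```text
time: 14.72
tool_pos: [574.1, -192.0, 90.9]
tcp_rot: [3.141, 0.0, 1.802]
contact_force: [-0.3, 0.4, -1.6]
grip_width: 19.7
finger_force: 30.0
```

Emit:
{"fn": "play_rows", "kwargs": {"rows": [[[0,0,-0.06],[0,0,0]],[[0,0,-0.05],[0,0,0]],[[0,0,0],[0,0,0]]]}}

```text
time: 15.1
tool_pos: [573.9, -191.9, 87.4]
tcp_rot: [3.142, -0.0, 1.802]
contact_force: [-0.2, 0.2, -1.4]
grip_width: 19.7
finger_force: 30.0
```

Emit:
{"fn": "play_rows", "kwargs": {"rows": [[[0,0,-0.04],[0,0,0]],[[0,0,0],[0,0,0]]]}}

```text
time: 15.35
tool_pos: [574.0, -191.9, 87.2]
tcp_rot: [3.141, 0.0, 1.802]
contact_force: [-2.8, 0.1, 5.4]
grip_width: 19.6
finger_force: 30.0
```

Contact with the fork floors. Release.

Emit:
{"fn": "play_rows", "kwargs": {"rows": [[[0,0,0],[0,0,0]],[[0,0,0],[0,0,0]],[[0,0,0],[0,0,0]],[[0,0,0],[0,0,0]],[[0,0,0],[0,0,0]]], "hand": 0}}

```text
time: 15.98
tool_pos: [574.0, -191.9, 86.2]
tcp_rot: [3.142, -0.0, 1.802]
contact_force: [0.5, 0.4, -0.3]
grip_width: 46.3
finger_force: 0.0
```

Emit:
{"fn": "play_rows", "kwargs": {"rows": [[[0,0,0.3],[0,0,0]],[[0,0,0.7],[0,0,0]],[[0,0,1],[0,0,0]],[[0,0,1],[0,0,0]],[[0,0,1],[0,0,0]],[[0,0,0.9],[0,0,0]],[[0,0,0],[0,0,0]]]}}

```text
time: 16.85
tool_pos: [575.0, -192.4, 236.2]
tcp_rot: [3.137, 0.004, 1.802]
contact_force: [-0.9, -0.0, 0.5]
grip_width: 45.9
finger_force: 0.0
```

```bash
python3 w.py 4; python3 - <<'E'
import cv2
w=cv2.imread('pics/w4.png'); cv2.imwrite('pics/6.png',cv2.resize(w[0:270,140:540],(600,405)))
E
```

```text
[ 575. -192.  236.] [3.137 0.004 1.802]
fork_keeper [([58.3, 46.3], 0.88, [332.8, -141.6]), ([229.9, 504.4], 0.65, [761.6, -198.1]), ([95.1, 313.0], 0.62, [554.3, -119.3])]
fork_plain [([223.1, 73.5], 0.97, [359.0, -285.4]), ([257.6, 317.8], 0.64, [593.5, -267.7])]
bar [([180.5, 315.3], 0.6, [576.5, -206.9])]
keeper_hinge [([56.0, 67.7], 0.96, [368.6, -133.9]), ([99.4, 361.2], 0.84, [591.9, -113.4]), ([232.2, 562.7], 0.75, [793.9, -181.0])]
keeper_tip [([252.0, 486.9], 0.86, [692.8, -190.4]), ([91.8, 388.1], 0.72, [597.7, -106.1]), ([356.3, 71.4], 0.65, [421.7, -341.7])]
carrier [([260.7, 480.2], 0.94, [794.6, -261.2]), ([136.5, 109.1], 0.72, [348.8, -212.7]), ([166.0, 313.8], 0.65, [571.7, -193.6])]
```

View pics/6.png

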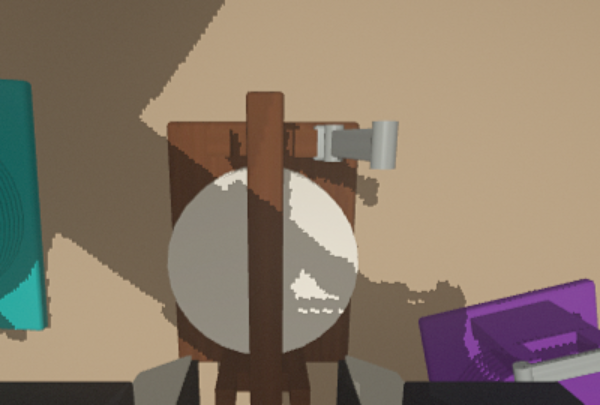

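The bar rests in both forks, centred, end at crop (95,265); the keeper is still open at (145,385). Now I'll go behind the keeper (carrier +x side) with the fingers shut.

Emit:
{"fn": "play_rows", "kwargs": {"rows": [[[0.38,0.52,0],[0,0,0]],[[0.38,0.52,0],[0,0,0]],[[0.38,0.52,0],[0,0,0]],[[0.38,0.52,0],[0,0,0]],[[0.38,0.52,0],[0,0,0]],[[0.38,0.52,0],[0,0,0]],[[0,0,-0.5],[0,0,0]],[[0,0,-0.7],[0,0,0]],[[0,0,-0.7],[0,0,0]],[[0,0,-0.47],[0,0,0]],[[0,0,0],[0,0,0]]], "hand": -1}}

```text
time: 18.58
tool_pos: [641.5, -98.5, 160.5]
tcp_rot: [-3.139, -0.001, 1.801]
contact_force: [-0.6, -0.2, 0.4]
grip_width: 0.7
finger_force: 0.0
```

```bash
python3 - <<'E'
from h import *
o=get_obs();y=.232;p=R.from_euler('z',y).as_matrix()[:2,:2].T@(o['tool_pos'][:2]-[573.3,-191.9]);print(p,o['tool_pos'],o['grip_width'],o['contact_force'])
s=capture('side');cv2.imwrite('pics/7.png',cv2.resize(s['frame'][50:210,260:460,::-1],(750,600),interpolation=2))
E
```

```text
[87.84928359 75.17081961] [641.51206336 -98.54442619 160.52959089] 0.6505323222901079 [-0.57213187 -0.22768322  0.42546151]
```

View pics/7.png

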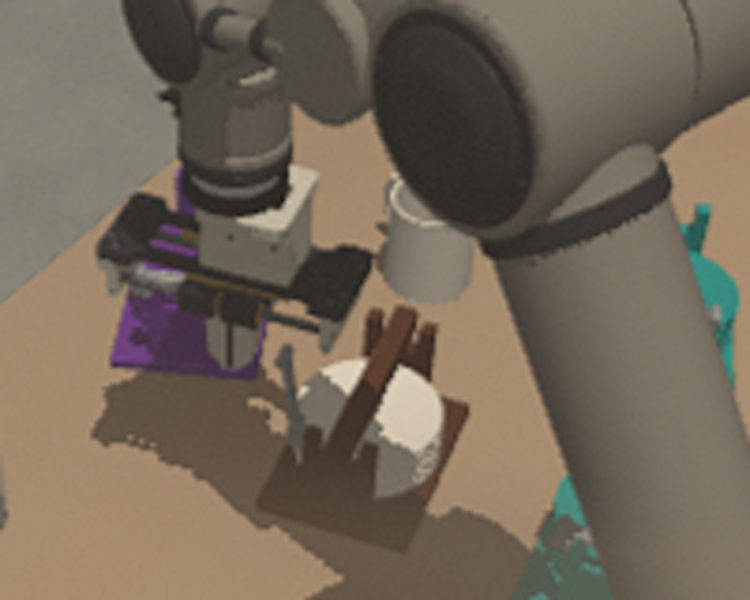

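Emit:
{"fn": "play_rows", "kwargs": {"rows": [[[-0.34,-0.08,0.03],[0,0,0]],[[-0.34,-0.08,0.03],[0,0,0]],[[-0.34,-0.08,0],[0,0,0]],[[-0.23,-0.05,0],[0,0,0]],[[-0.23,-0.05,0],[0,0,0]],[[-0.2,-0.05,-0.08],[0,0,0]],[[-0.2,-0.05,-0.1],[0,0,0]],[[-0.17,-0.04,-0.13],[0,0,0]],[[-0.17,-0.04,-0.14],[0,0,0]],[[0,0,0],[0,0,0]]]}}

```text
time: 19.88
tool_pos: [575.2, -113.9, 149.9]
tcp_rot: [-3.141, -0.001, 1.802]
contact_force: [-0.2, -0.5, -0.2]
grip_width: 0.7
finger_force: 0.0
```

Emit:
{"fn": "play_rows", "kwargs": {"rows": [[[-0.13,-0.03,-0.16],[0,0,0]],[[-0.13,-0.03,-0.17],[0,0,0]],[[-0.08,-0.02,-0.2],[0,0,0]],[[-0.08,-0.02,-0.2],[0,0,0]],[[0,0,0],[0,0,0]]]}}

```text
time: 20.5
tool_pos: [562.7, -116.9, 127.8]
tcp_rot: [-3.14, -0.001, 1.802]
contact_force: [0.1, -0.8, 0.6]
grip_width: 0.2
finger_force: 0.0
```

```bash
cat > k.py <<'E'
from h import *
import sys
o=get_obs();y=.232;p=R.from_euler('z',y).as_matrix()[:2,:2].T@(o['tool_pos'][:2]-[573.3,-191.9]);print(p,o['tool_pos'],o['contact_force'])
s=capture('side');cv2.imwrite('pics/k%s.png'%sys.argv[1],cv2.resize(s['frame'][50:210,260:460,::-1],(750,600),interpolation=2))
E
python3 k.py 1
```

```text
[ 6.91410309 75.4584725 ] [ 562.67911991 -116.8734527   127.81459756] [ 0.07038469 -0.84670182  0.60424654]
```

View pics/k1.png

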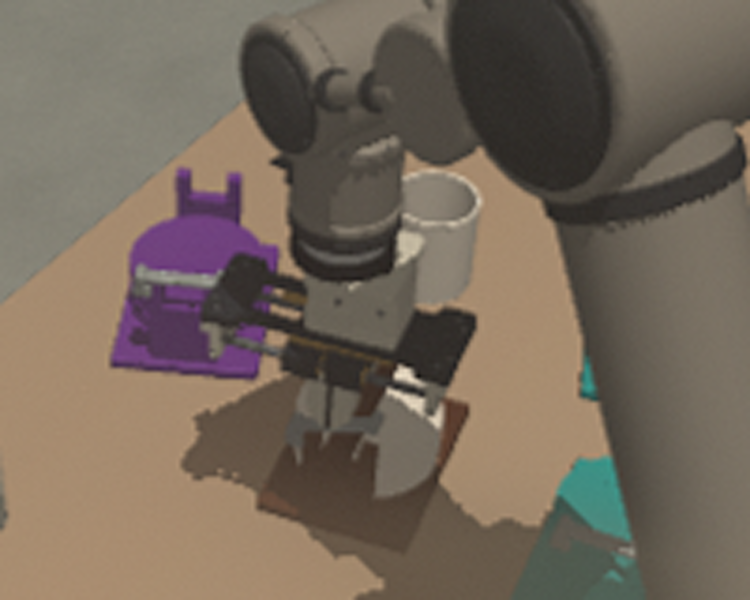

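The keeper is under the fingers and mostly down, its free end at (370,430). Next I'll press it gently the rest of the way.

Emit:
{"fn": "play_rows", "kwargs": {"rows": [[[-0.05,-0.01,-0.15],[0,0,0]],[[-0.02,0,-0.13],[0,0,0]],[[0,0,-0.1],[0,0,0]],[[0,0,-0.05],[0,0,0]],[[0,0,0],[0,0,0]],[[0,0,0],[0,0,0]]]}}

```text
time: 21.3
tool_pos: [561.2, -117.2, 115.7]
tcp_rot: [3.141, 0.0, 1.802]
contact_force: [-0.4, -0.1, -1.5]
grip_width: 0.5
finger_force: 0.0
```

Emit:
{"fn": "play_rows", "kwargs": {"rows": [[[0,0,-0.04],[0,0,0]],[[0,0,0],[0,0,0]],[[0,0,0],[0,0,0]]]}}

```text
time: 21.68
tool_pos: [561.2, -117.3, 114.7]
tcp_rot: [3.141, 0.0, 1.802]
contact_force: [-0.4, 0.5, 2.7]
grip_width: 0.2
finger_force: 1.7
```

Emit:
{"fn": "play_rows", "kwargs": {"rows": [[[0,0,-0.04],[0,0,0]],[[0,0,0],[0,0,0]],[[0,0,0],[0,0,0]]]}}

```text
time: 22.05
tool_pos: [561.3, -117.3, 114.6]
tcp_rot: [3.14, 0.001, 1.802]
contact_force: [-2.9, 1.4, 9.9]
grip_width: 0.4
finger_force: 5.5
```

It has hit a hard stop at the expected height (tips 100.6 mm). Lift away and look.

Emit:
{"fn": "play_rows", "kwargs": {"rows": [[[0,0,0.3],[0,0,0]],[[0,0,0.8],[0,0,0]],[[0,0,1],[0,0,0]],[[0,-0.4,1],[0,0,0]],[[0,-0.8,1],[0,0,0]],[[0,-0.8,1],[0,0,0]],[[0,-0.8,0],[0,0,0]],[[0,-0.4,0],[0,0,0]],[[0,0,0],[0,0,0]],[[0,0,0],[0,0,0]]]}}

```text
time: 23.3
tool_pos: [560.9, -212.5, 265.2]
tcp_rot: [-3.14, -0.002, 1.802]
contact_force: [-0.3, -0.2, -0.1]
grip_width: 0.3
finger_force: 0.0
```

```bash
python3 w.py 5|grep -E "tip|hinge|bar"; python3 - <<'E'
import cv2
w=cv2.imread('pics/w5.png'); cv2.imwrite('pics/8.png',cv2.resize(w[0:270,140:540],(600,405)))
E
```

```text
bar [([159.6, 335.9], 0.59, [579.8, -203.4])]
keeper_hinge [([205.4, 568.4], 0.86, [795.4, -180.4]), ([317.2, 165.1], 0.84, [439.0, -391.0]), ([73.1, 381.4], 0.75, [591.2, -108.1])]
keeper_tip [([35.5, 27.6], 0.96, [353.4, -144.7]), ([70.5, 299.7], 0.86, [528.0, -125.1]), ([325.0, 104.0], 0.79, [413.6, -354.6])]
```

View pics/8.png

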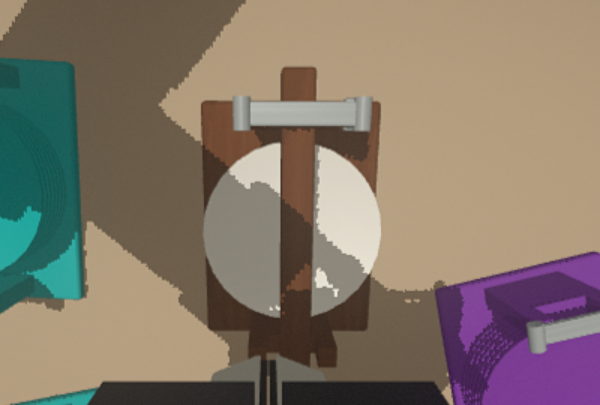

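The keeper lies closed across the bar (tip at crop (112,242), hinge (112,362)). The bar is seated in both forks and the arm is clear.

```bash
python3 -c "
from plant import bot
print(bot.close_job())"
```

```text
the job is handed in; nothing more can be done
None
```

The bar lies centred in both forks and released, the keeper is shut down to its stop over it, the canister, mill and mug were not touched, and the job was handed in at about 23.5 s; no verdict came back.

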